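# Reset the tripped heater cut-out

## Robot

A 7-joint arm with a two-finger parallel gripper is mounted at the origin on the work surface. World frame = base frame: x ahead of the robot, y to its left, z up, the work surface at z = 0. Lengths are in m, angles in degrees, forces in N, time in s.
With the tool pointing down it reaches from about 0.425 to 0.875 m from the base axis. Payload 4.7 kg.
Tool frame: the origin (TCP) lies at the very end of the fingers, on their centre line; the grasp point (between the pads) lies 19 mm behind it; z points along the fingers, y is the direction in which the jaws open and shut (so a half turn about z gives the same grasp; the last joint's range is limited). The gripper opens to 87 mm and grips with 3 to 60 N. Pads are 19 mm wide; open, the fingers measure 117 mm over their backs; the gripper's body (75 mm by 190 mm) begins 51 mm behind the grasp point.
Start: joints at [-76.37, 18.392, -4.016, 83.108, 1.295, 78.541, -3.26], TCP at [0.144, 0.634, 0.223] pointing down, gripper open.
Joint ranges: [-163.93, 163.93], [-17.29, 119.83], [-79.2, 71.16], [3.27, 140.29], [-89.18, 269.18], [5.43, 117.66], [-154.24, 154.24]. Speed limits (degrees/s): [147.25, 147.25, 180, 180, 180, 180, 180].

## Interface

Orientations are given as [roll, pitch, yaw] about the fixed x, y, z axes, in that order (R = Rz(yaw) Ry(pitch) Rx(roll)).
In Python, from cell import * gives the robot as it stands.
- The arm moves only by the tool arm_command, never from a script. Its argument "targets" is a list that holds one entry, the list of rows, each a list of 7 numbers: the shift along the tool's x, y, z in m, then the turn, a rotation vector about the tool's x, y, z in degrees, then the gripper's target within -1 to 1 (shut at 1, half-way at 0, fully open at -1). In form: [[[tx, ty, tz, rx, ry, rz, claw], ...]]. A call has 1 to 10 rows; each row is the pose to reach, as a shift and turn from the pose commanded when the call began, along the tool's axes at that moment; what a row does not reach only later rows make up. A row lasts 1/10 s, in which the tool goes at most 50 mm and 8.59 degrees, less where a joint would pass 70% of its speed; a pose out of reach is approached as far as the arm can. A call with a gripper value outside its range is refused whole. The fingers move at their own pace and stop on an object; "newtons" is the grip in N (left out, the last holds). Time passes only in rows, so rows that repeat a pose let the fingers close. It gives the time, the measured TCP pose, the force and the opening at its end, in the units of the state.
- get_obs(): the state, without advancing time (a new reading comes with each control period).
- read_camera(name): name is "scene" or "top" or "wrist"; returns a dict with "img" (480x640x3 uint8, red, green, blue), "z_map" (480x640 float32, m along the optical axis (not along the pixel's ray), 0 where there is no reading), "K" (3x3 intrinsics, pixels), "D" ([k1, k2, p1, p2, k3] as OpenCV has them; the pictures are not rectified), "origin" and "attitude" of the camera in the world. Camera axes: x right, y down, z forward; pixel columns grow to the right and rows downward; lengths in m; the calibration is good to about 2 mm. A picture is of the moment at which its call begins.
- sign_off(): hands the job in, once; it reports no verdict.
Trained networks look in the newest picture that a camera, given by its name, has taken for a name from the list of things; names that differ only in an ending like _2 or _b are one class to them, and where a whole thing is asked for, a point or a joint stands for the part that bears it (a point fixed in the world has none). Each returns a list of dicts, best first, with "conf" (0 to 1); they miss things now and then, are a little off and sometimes report something else, mostly with a low value. They report only what shows in the picture. A call takes as long as a camera call.
- search_frame(thing, camera): "position" ([column, row] in pixels, amid what is visible of it).
The state is a dict: "time_s": time; "qpos": joint angles; "joint_velocities": joint speeds; "effort": joint torques, N m; "tool_pos": TCP position; "tool_rot": TCP orientation; "force": force on the tool from outside, world axes, zero at the start; "wrist_torque": the same for the moment, N m; "grip_width": finger opening in m.
Only numpy, scipy, OpenCV 4.12 (cv2) and the standard library are available. Lean on these libraries where they do the work, as an engineer would, in place of code of your own. Each camera call takes 0.05 s, during which the arm holds its last target.

## Task

The digester's heater cut-out has tripped. On the box with the sliding guard, push the guard fully aside with the fingertips, reach shut fingertips into the oblong well and press the sunken reset key fully home, holding it down for two seconds, then come out and push the guard fully shut again. Grip and lift nothing, leave the key in the round well of the other box unpressed, and leave the loose things where they stand.

Things in the scene. Friction and masses are not known exactly. Their poses are not given: they have to be found in the camera images.
- cutout_box: grey control box fixed to the bench, 130 (own x) by 210 (own y) by 70 mm high; stands on the bench at left or right, turned up to 0.35 rad. Origin: centre of its underside; own z up, own x away from the robot at yaw 0, own y to the left. In its flat top (70 mm up) is an oblong well, 62 mm along own x by 42 mm along own y, 32 mm deep, centred at own x 0, own y -35 mm. Two aluminium rails 8 mm wide and 10 mm high stand on the top along own y at own x +-54 mm.
- guard (a joint): sliding guard over the oblong well: a clear plate with a black bar at each end, a solid block 96 mm (own x) by 88 mm (own y), from 0.5 to 14.5 mm above the box's top, too wide to grip. Value in m: 0 shut (its centre over the well's centre), up to 0.085 fully open, moved along the box's +y; at 0.065 and more the whole well is uncovered. Starts between 0 and 0.012. Pushed by its end faces; about 2 N of friction, stays where left, hard stops at both ends.
- guard_right_end (a point): middle of the guard's end face that looks to the box's -y, 8 mm above the box's top; push here towards +y to open. Moves with the guard; its axes are the box's.
- guard_left_end (a point): middle of the guard's other end face, that looks to the box's +y, 8 mm above the box's top; push here towards -y to shut. Moves with the guard.
- reset_key (a joint): black key at the bottom of the oblong well, 32 (own x) by 22 mm, top 24 mm below the box's top when at rest. Value in m: 0 at rest, 0.005 fully pressed in (straight down); sprung, starts to move at about 2 N, about 5 N when fully in, springs back up. Counts as home at 0.004.
- reset_top (a point): centre of the reset key's top face; moves with the key.
- alarm_box: second grey box fixed to the bench, 110 by 110 by 70 mm high, with no guard, in the other of the two places; not to be used. Origin: centre of its underside, z up. In the middle of its top is a round well, 50 mm across and 32 mm deep.
- alarm_key (a joint): round black key, 26 mm across, at the bottom of the round well, top 24 mm below the box's top; 0 at rest, 0.005 fully in (m). To be left unpressed.
- beaker: loose glass beaker, 68 mm across, 85 mm high, standing beyond the boxes; origin: centre of its underside. Leave alone.
- reagent: loose amber bottle, 60 mm across, 120 mm high, left of the boxes; origin: centre of its underside. Leave alone.
- jar: loose white jar, 64 mm across, 75 mm high, right of the boxes; origin: centre of its underside. Leave alone.
- scoop: loose steel spoon-shaped scoop, 160 mm long, lying across the bench beyond the boxes, to the right of the beaker; own x along it. Leave alone.

How it is judged:
By the outcome, as a careful person would: the job done as asked, in the order asked, and still so for the second after the job is handed in, with the robot touching nothing.
It also fails if it takes over 51 s, if anything falls off the work surface, if the arm or the gripper's body presses on something with over 40 N, if the wrist force passes 120 N, or if a joint passes its speed limit or range.

## Working session

There is one attempt and no reset: what is moved stays moved. The work goes in short steps, Python scripts to look and compute and a tool call to move; the robot and the scene stay as the last step left them, time stands still between calls to the robot, and variables do not carry over. Pictures are saved under pics/ and viewed, and the job is handed in when it is done.

Besides the shell and the picture viewer there is one more tool, called after "Request:" by a JSON object that holds its "api" and its "payload". arm_command: Moves the arm, as the interface text tells. Its arguments: {"type":"object","properties":{"targets":{"type":"array","items":{"type":"array","items":{"type":"array","items":{"type":"number"}}}},"newtons":{"type":"number"}},"required":["targets"]}

```bash
mkdir -p pics; ls
python3 - <<'E'
from cell import *
import cv2
o=get_obs();print(o)
for n in ("scene","top","wrist"):
    c=read_camera(n)
    cv2.imwrite(f"pics/{n}1.png",c["img"][:,:,::-1])
    print(n,c["K"],c["D"],c["origin"],c["attitude"])
    for t in ("cutout_box","guard","guard_right_end","guard_left_end","reset_top","alarm_box","alarm_key"):
        print(t,[(d["position"],round(d["conf"],2)) for d in search_frame(t,n)])
E
```

```text
pics
{'time_s': 0.0, 'qpos': array([-76.36985744,  18.44062321,  -4.01470284,  83.17382516,
         1.29579795,  78.53944429,  -3.26050733]), 'joint_velocities': array([-0.00916718, -0.09654271, -0.01306959,  0.01114199,  0.08200593,
        0.00276732, -0.06012352]), 'effort': array([-1.03309515e-05, -4.91314960e+01, -4.04216917e-01, -3.12512612e+01,
       -6.39030640e-02,  4.41066083e-02,  2.10506696e-04]), 'tool_pos': array([0.1441965 , 0.63325277, 0.2214531 ]), 'tool_rot': array([-1.79891388e+02,  6.65200463e-03,  1.67178455e+02]), 'force': array([ 0.50629118,  0.71150213, -1.06316298]), 'wrist_torque': array([-0.06042092, -0.01527251, -0.04136411]), 'grip_width': 0.08699826588778943}
scene [[594.67788738   0.         319.85025597]
 [  0.         594.67788738 238.17774523]
 [  0.           0.           1.        ]] [0.04134742 0.         0.         0.         0.        ] [1.4857103  0.37295849 1.0204853 ] [-135.22709063    1.0589314   112.6415864 ]
cutout_box [([286.4, 204.3], 0.77)]
guard [([273.9, 189.2], 0.92)]
guard_right_end [([274.5, 193.4], 0.96)]
guard_left_end [([273.6
[... 264 characters left out ...]
     ] [ 0.46324943 -0.0134411   1.39225549] [-1.71872405e+02 -1.47030814e-01 -8.95681523e+01]
cutout_box [([367.8, 290.8], 0.78)]
guard [([380.8, 289.3], 0.75)]
guard_right_end [([268.3, 201.7], 0.63)]
guard_left_end [([378.5, 288.3], 0.9), ([266.9, 259.5], 0.51)]
reset_top []
alarm_box [([268.0, 259.6], 0.69)]
alarm_key []
wrist [[371.43545072   0.         315.14240118]
 [  0.         371.43545072 234.77010811]
 [  0.           0.           1.        ]] [0.01684593 0.         0.         0.         0.        ] [0.07734    0.64961244 0.38540768] [ 1.65527365e+02 -8.65069788e-02  7.72118408e+01]
cutout_box []
guard []
guard_right_end []
guard_left_end []
reset_top []
alarm_box []
alarm_key []
```

View pics/top1.png

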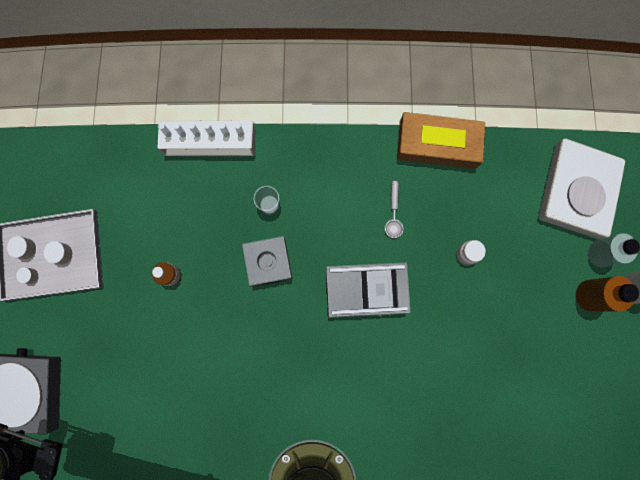

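View pics/scene1.png

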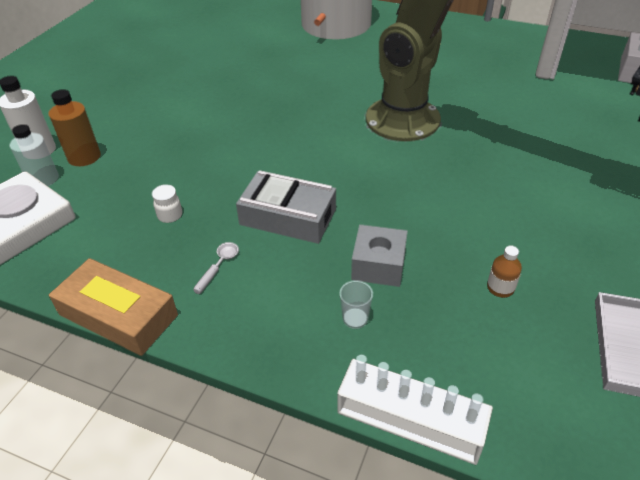

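The top view shows the cutout box at about (368,290), with the guard on its right half. The alarm box is at about (267,261). I'll fit the box pose from depth.

```bash
cat > h.py <<'E'
from cell import *
import cv2,numpy as np
from scipy.spatial.transform import Rotation as R
def cloud(c):
    h,w=c["z_map"].shape
    u,v=np.meshgrid(np.arange(w),np.arange(h))
    p=cv2.undistortPoints(np.stack([u,v],-1).reshape(-1,1,2).astype(np.float32),c["K"],np.array(c["D"])).reshape(h,w,2)
    z=c["z_map"]
    P=np.dstack([p[...,0]*z,p[...,1]*z,z])
    W=P@R.from_euler('xyz',c["attitude"],degrees=True).as_matrix().T+c["origin"]
    W[z<=0]=np.nan
    return W
def ray(c,px,zw):
    p=cv2.undistortPoints(np.array([[px]],np.float32),c["K"],np.array(c["D"])).reshape(2)
    d=R.from_euler('xyz',c["attitude"],degrees=True).apply([p[0],p[1],1]); o=np.array(c["origin"])
    return o+d*(zw-o[2])/d[2]
def project(c,X):
    Rm=R.from_euler('xyz',c["attitude"],degrees=True).as_matrix()
    rv=cv2.Rodrigues(Rm.T)[0]; t=-Rm.T@np.array(c["origin"])
    return cv2.projectPoints(np.array(X,float).reshape(-1,1,3),rv,t,c["K"],np.array(c["D"]))[0].reshape(-1,2)
E
python3 - <<'E'
from h import *
for n in ("top","scene"):
    c=read_camera(n);W=cloud(c)
    for nm,px in (("cut",(368,290)),("alarm",(267,261))):
        if n=="scene": px={"cut":(287,205),"alarm":(380,255)}[nm]
        C=ray(c,px,0.07)
        d=np.hypot(W[...,0]-C[0],W[...,1]-C[1])
        m=(d<0.16 if nm=="cut" else d<0.1)&(W[...,2]>0.05)&(W[...,2]<0.1)
        cc=cv2.connectedComponentsWithStats(m.astype(np.uint8))
        i=1+np.argmax(cc[2][1:,4]); m=cc[1]==i
        p=W[m]; r=cv2.minAreaRect(p[:,:2].astype(np.float32))
        print(n,nm,m.sum(),r,np.histogram(p[:,2],bins=10))
c=read_camera("top")
cv2.imwrite("pics/topcrop.png",cv2.resize(c["img"][240:340,300:440,::-1],None,fx=5,fy=5,interpolation=cv2.INTER_CUBIC))
c=read_camera("scene")
cv2.imwrite("pics/scenecrop.png",cv2.resize(c["img"][160:250,220:350,::-1],None,fx=6,fy=6,interpolation=cv2.INTER_CUBIC))
E
```

```text
top cut 4072 ((0.5126787424087524, -0.14076673984527588), (0.13298358023166656, 0.212415412068367), 3.9292197227478027) (array([  14,   20,   31,  487, 1314,  585,  784,  651,  170,   16]), array([0.05005094, 0.05433214, 0.05861335, 0.06289455, 0.06717576,
       0.07145697, 0.07573817, 0.08001938, 0.08430058, 0.08858179,
       0.092863  ]))
top alarm 1536 ((0.5854856967926025, 0.12335771322250366), (0.11285560578107834, 0.11091092228889465), 11.349812507629395) (array([ 12,  11,  13,   8,  46, 248, 539, 482, 159,  18]), array([0.050048  , 0.05283269, 0.05561738, 0.05840208, 0.06118677,
       0.06397146, 0.06675615, 0.06954084, 0.07232553, 0.07511022,
       0.07789491]))
scene cut 3662 ((0.5187631249427795, -0.1400485783815384), (0.1357632875442505, 0.2138686329126358), 3.280677318572998) (array([ 121,  132,  108,  273, 1000,  536,  520,  721,  233,   18]), array([0.05000986, 0.05397025, 0.05793063, 0.06189101, 0.0658514 ,
       0.06981178, 0.07377216, 0.07773255, 0.08169293, 0.08565331,
       0.0896137 ]))
scene alarm 1891 ((0.5907517075538635, 0.12389454245567322), (0.11932363361120224, 0.10999109596014023), 11.432355880737305) (array([ 67,  51,  66,  59,  68, 167, 599, 654, 151,   9]), array([0.0500068 , 0.05264337, 0.05527993, 0.05791649, 0.06055306,
       0.06318962, 0.06582619, 0.06846275, 0.07109931, 0.07373588,
       0.07637244]))
```

View pics/topcrop.png

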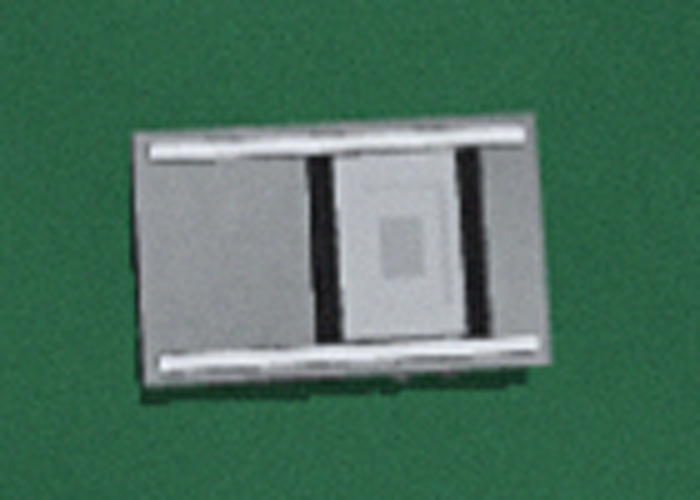

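View pics/scenecrop.png

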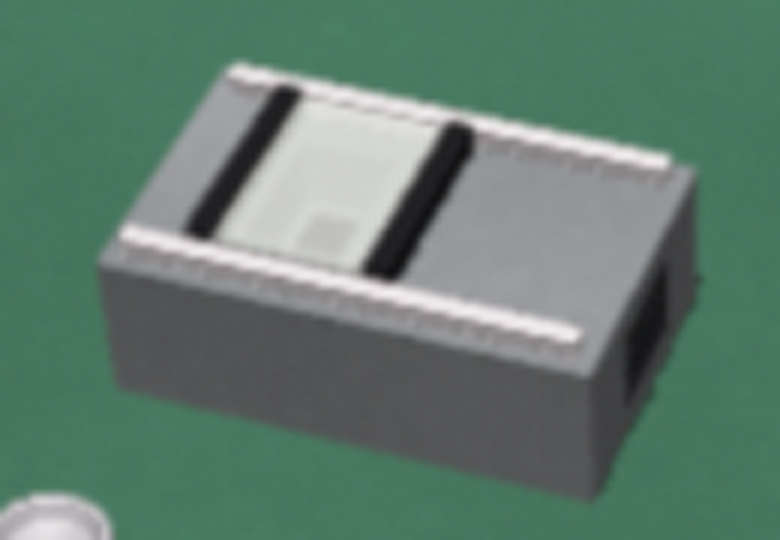

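Run:
```python
from h import *
c=read_camera("top")
q=[ray(c,(300+(x+.5)/5-.5,240+(y+.5)/5-.5),0.07) for x,y in ((134,132),(534,113),(551,364),(145,385))]
q=np.array(q)[:,:2];print(q, q.mean(0))
y=(q[0]-q[1]+q[3]-q[2])/2; x=(q[0]-q[3]+q[1]-q[2])/2
print(np.linalg.norm(x),np.linalg.norm(y),np.degrees(np.arctan2(-y[0],y[1])),np.degrees(np.arctan2(x[1],x[0])))
g=[ray(c,(300+(x+.5)/5-.5,240+(y+.5)/5-.5),0.0845) for x,y in ((481,150),(492,336),(307,157),(316,342))]
b=np.radians(3.7);C=np.array([.514,-.1405])
for p in g:
  d=p[:2]-q.mean(0); print(d@[np.cos(b),np.sin(b)],d@[-np.sin(b),np.cos(b)])
```

```text
[[ 0.573947   -0.03371746]
 [ 0.58520065 -0.24214368]
 [ 0.45535341 -0.24939656]
 [ 0.44385054 -0.04013986]] [ 0.5145879  -0.14134939]
0.13015159106444107 0.20915118344821404 3.11854955240021 3.0114744778731626
0.045375594995251615 -0.07366126558569908
-0.049753781667857495 -0.07224128687222633
0.047055406909451154 0.016077503831537117
-0.04727658643703261 0.017750043895931038
```

Request:
{"api": "arm_command", "payload": {"targets": [[[-0.04,-0.025,0,0,0,4,1],[-0.08,-0.052,0,0,0,8,1],[-0.12,-0.08,0,0,0,12,1],[-0.16,-0.108,0,0,0,16,1],[-0.2,-0.135,0,0,0,20,1],[-0.24,-0.162,0,0,0,24,1],[-0.28,-0.19,0,0,0,28,1],[-0.32,-0.22,0,0,0,32,1],[-0.35,-0.24,0,0,0,36,1],[-0.372,-0.257,0,0,0,39,1]]]}}

```text
time_s: 2.45
tool_pos: [0.4519, 0.2982, 0.2229]
tool_rot: [180.0, 0.0, 127.9]
force: [-0.1, 0.6, -0.4]
grip_width: 0.0154
```

Request:
{"api": "arm_command", "payload": {"targets": [[[-0.042,-0.025,0,0,0,4,1],[-0.084,-0.05,0,0,0,8,1],[-0.126,-0.076,0,0,0,12,1],[-0.168,-0.101,0,0,0,16,1],[-0.21,-0.126,0,0,0,20,1],[-0.252,-0.151,0.005,0,0,24,1],[-0.294,-0.176,0.01,0,0,28,1],[-0.336,-0.2,0.02,0,0,32,1],[-0.378,-0.225,0.03,0,0,35,1],[-0.41,-0.245,0.04,0,0,35.1,1]]]}}

```text
time_s: 3.45
tool_pos: [0.5111, -0.1757, 0.1827]
tool_rot: [179.9, 0.0, 93.0]
force: [-0.1, -0.3, 0.3]
grip_width: 0.0006
```

Request:
{"api": "arm_command", "payload": {"targets": [[[-0.03,-0.019,0,0,0,0,1],[-0.048,-0.03,0,0,0,0,1],[-0.054,-0.034,0,0,0,0,1],[-0.054,-0.034,0,0,0,0,1]]]}}

```text
time_s: 3.85
tool_pos: [0.4798, -0.2289, 0.1827]
tool_rot: [180.0, -0.0, 93.0]
force: [-0.1, 0.6, 0.6]
grip_width: 0.0009
```

Run:
```python
from h import *
c=read_camera("wrist"); cv2.imwrite("pics/wrist2.png",c["img"][:,:,::-1])
o=get_obs();print(o["tool_pos"],o["tool_rot"],c["origin"],c["attitude"])
for t in ("cutout_box","guard","guard_right_end","guard_left_end","reset_top"):
    print(t,[(d["position"],round(d["conf"],2)) for d in search_frame(t,"wrist")])
```

```text
[ 0.48049024 -0.22757648  0.18265684] [ 1.79953024e+02 -5.43524555e-02  9.31385298e+01] [ 0.47539641 -0.16038509  0.34551639] [ 1.65649352e+02 -7.02648770e-02  3.05309080e+00]
cutout_box [([368.9, 116.9], 0.76)]
guard []
guard_right_end [([370.4, 149.1], 0.62)]
guard_left_end [([370.2, 154.4], 0.72)]
reset_top []
```

View pics/wrist2.png

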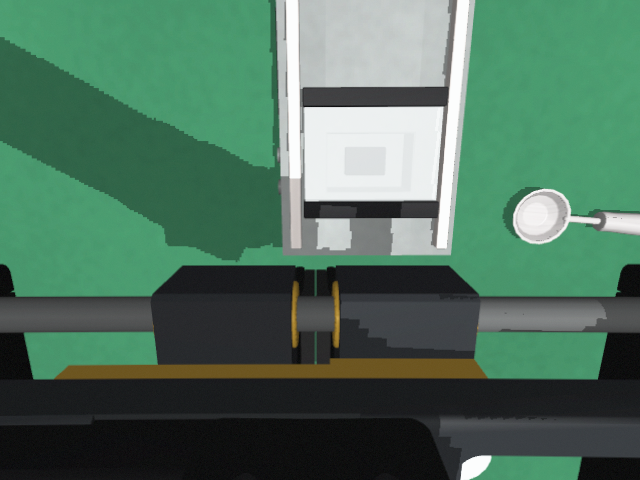

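Run:
```python
from h import *
c=read_camera("wrist")
a=ray(c,(283,254.5),.07)[:2];b=ray(c,(451.5,254.5),.07)[:2]
print(a,b,np.linalg.norm(a-b),np.degrees(np.arctan2(b[1]-a[1],b[0]-a[0])))
e=np.radians(3.1);C=np.array([.5146,-.1413])
def own(p): d=p[:2]-C; return d@[np.cos(e),np.sin(e)],d@[-np.sin(e),np.cos(e)]
print(own(a),own(b))
for px in ((304,217),(437,217),(303,87),(448,87)): print(px,own(ray(c,px,.0845)))
for px in ((290,248),(446,248),(286,5),(474,5)): print("rail",px,own(ray(c,px,.08)))
cv2.imwrite("pics/wc.png",cv2.resize(c["img"][70:270,260:480,::-1],None,fx=3,fy=3))
W=cloud(c); print([np.round(np.nanmedian(W[r0:r1,x0:x1,2]),4) for r0,r1,x0,x1 in ((20,60,320,430),(92,102,310,440),(225,248,305,430),(20,60,289,296),(300,350,520,620))])
```

```text
[ 0.45618363 -0.24648554] [ 0.58647864 -0.23907505] 0.13050557597335424 3.255174819167735
(np.float64(-0.06401920044664217), np.float64(-0.1018725343606344)) (np.float64(0.06648589690098657), np.float64(-0.10151908503910925))
(304, 217) (np.float64(-0.047169016644261486), np.float64(-0.06918364873146422))
(437, 217) (np.float64(0.04794874227569309), np.float64(-0.06896551786824573))
(303, 87) (np.float64(-0.04739458744629128), np.float64(0.017794332623452636))
(448, 87) (np.float64(0.04763278083261394), np.float64(0.017871429630133582))
rail (290, 248) (np.float64(-0.0578290115752025), np.float64(-0.0936618719710293))
rail (446, 248) (np.float64(0.058095483706741176), np.float64(-0.09335582598363103))
rail (286, 5) (np.float64(-0.05800229210971379), np.float64(0.06664936245874216))
rail (474, 5) (np.float64(0.06079925390089866), np.float64(0.06663092409599812))
[np.float64(0.0707), np.float64(0.0852), np.float64(0.0705), np.float64(0.0807), np.float64(0.2693)]
```

View pics/wc.png

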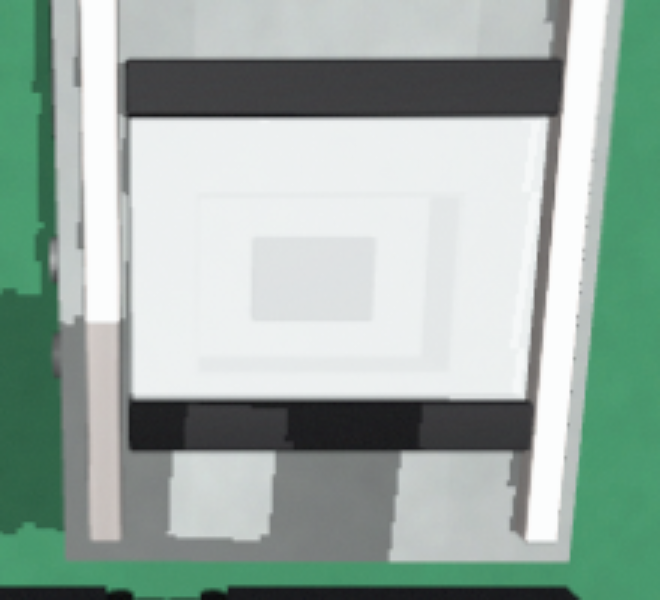

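Request:
{"api": "arm_command", "payload": {"targets": [[[-0.0075,0.04,0,0,0,0,1],[-0.0075,0.04,0.02,0,0,0,1],[-0.0075,0.04,0.045,0,0,0,1],[-0.0075,0.04,0.07,0,0,0,1],[-0.0075,0.04,0.088,0,0,0,1],[-0.0075,0.04,0.098,0,0,0,1],[-0.0075,0.04,0.104,0,0,0,1],[-0.0075,0.04,0.106,0,0,0,1],[-0.0075,0.04,0.106,0,0,0,1]]]}}

```text
time_s: 5.1
tool_pos: [0.5206, -0.2342, 0.0771]
tool_rot: [179.9, 0.0, 93.1]
force: [-0.2, 0.2, 0.5]
grip_width: 0.0004
```

Run:
```python
from h import *
c=read_camera("wrist"); cv2.imwrite("pics/wrist3.png",c["img"][:,:,::-1])
o=get_obs();print(o["tool_pos"],o["tool_rot"],o["force"],o["time_s"])
```

```text
[ 0.52071132 -0.23434507  0.07734007] [1.79923128e+02 1.60284757e-02 9.30847499e+01] [ 0.44025412 -0.1796325   0.0298443 ] 5.15
```

View pics/wrist3.png

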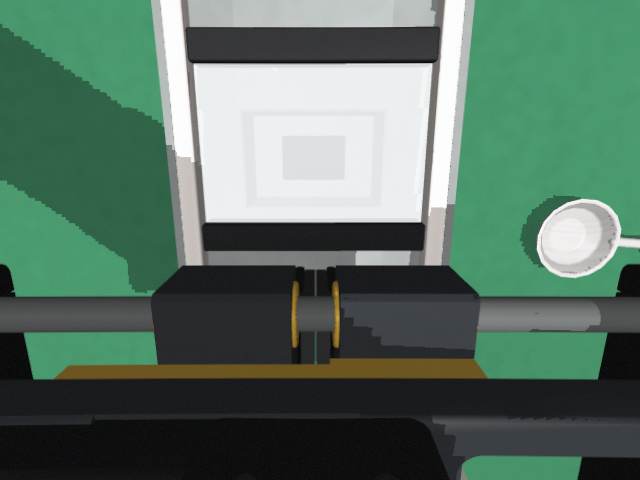

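Request:
{"api": "arm_command", "payload": {"targets": [[[0.008,0,0,0,0,0,1],[0.016,0,0,0,0,0,1],[0.024,0,0,0,0,0,1],[0.032,0,0,0,0,0,1],[0.04,0,0,0,0,0,1],[0.048,0,0,0,0,0,1],[0.056,0,0,0,0,0,1],[0.064,0,0,0,0,0,1],[0.072,0,0,0,0,0,1],[0.08,0,0,0,0,0,1]]]}}

```text
time_s: 6.15
tool_pos: [0.516, -0.1536, 0.0767]
tool_rot: [180.0, -0.0, 93.1]
force: [0.8, -1.8, 1.3]
grip_width: -0.0
```

Request:
{"api": "arm_command", "payload": {"targets": [[[0.004,0,0,0,0,0,1],[0.007,0,0,0,0,0,1],[0.009,0,0,0,0,0,1],[0.01,0,0,0,0,0,1],[0.011,0,0,0,0,0,1]]]}}

```text
time_s: 6.65
tool_pos: [0.5154, -0.1457, 0.0766]
tool_rot: [179.9, 0.2, 93.0]
force: [2.7, -8.4, -1.1]
grip_width: 0.0004
```

Request:
{"api": "arm_command", "payload": {"targets": [[[0.003,0,0,0,0,0,1],[0.003,0,0,0,0,0,1]]]}}

```text
time_s: 6.85
tool_pos: [0.5154, -0.1455, 0.0767]
tool_rot: [179.9, 0.4, 92.9]
force: [3.7, -11.6, -2.9]
grip_width: 0.0008
```

Run:
```python
from h import *
c=read_camera("wrist"); cv2.imwrite("pics/wrist4.png",c["img"][:,:,::-1])
o=get_obs();print(o["tool_pos"],o["tool_rot"],o["force"],o["time_s"])
c=read_camera("top")
cv2.imwrite("pics/top4.png",cv2.resize(c["img"][240:340,300:440,::-1],None,fx=5,fy=5,interpolation=cv2.INTER_CUBIC))
```

```text
[ 0.5153861  -0.14559647  0.07670549] [179.8814694    0.4163623   92.90332942] [  2.95884236 -12.00447684  -2.53554601] 6.9
```

View pics/wrist4.png

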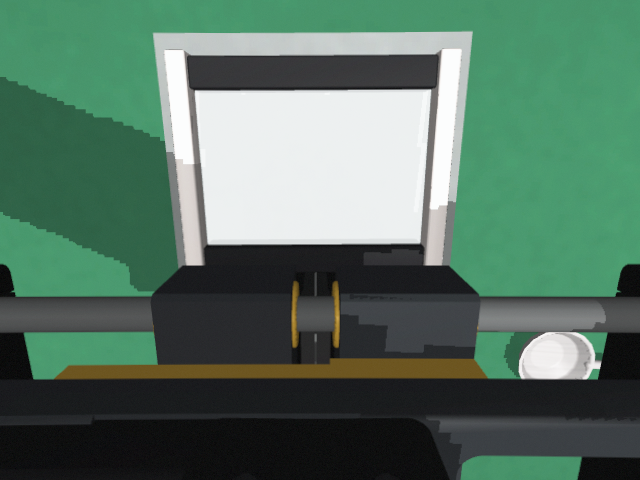

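View pics/top4.png

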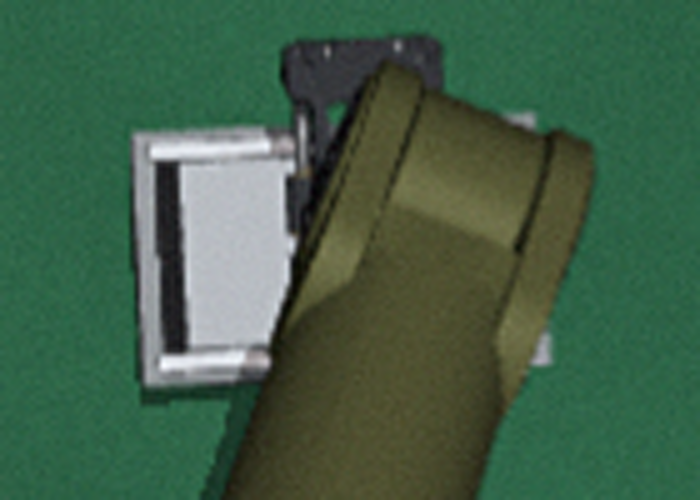

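Run:
```python
from h import *
c=read_camera("wrist")
a=ray(c,(154,33),.07)[:2];b=ray(c,(471.5,32.5),.07)[:2]
print(a,b,np.linalg.norm(a-b),np.degrees(np.arctan2(b[1]-a[1],b[0]-a[0])))
e=np.radians(3.2);C=np.array([.5156,-.138])
def own(p): d=np.array(p)[:2]-C; return d@[np.cos(e),np.sin(e)],d@[-np.sin(e),np.cos(e)]
print(own(a),own(b), own(get_obs()["tool_pos"]))
for px in ((190,54.5),(438,54.5),(205,245),(424,245)): print(px,own(ray(c,px,.0845)))
```

```text
[ 0.4435095  -0.03862245] [ 0.57307757 -0.03170256] 0.12975272425937326 3.057109279011553
(np.float64(-0.06643069258769471), np.float64(0.1032468007357558)) (np.float64(0.06332162816655414), np.float64(0.10292320899377848)) (np.float64(-0.0006533899416391873), np.float64(-0.007543881701945607))
(190, 54.5) (np.float64(-0.04816758476221964), np.float64(0.09245617754943239))
(438, 54.5) (np.float64(0.04592737205205003), np.float64(0.09207136614450481))
(205, 245) (np.float64(-0.048700279840273204), np.float64(0.01719967292585459))
(424, 245) (np.float64(0.046070588714046734), np.float64(0.016685070005443163))
```

Request:
{"api": "arm_command", "payload": {"targets": [[[-0.01,0,0,0,0,0,1],[-0.022,0,0,0,0,0,1],[-0.031,0,-0.005,0,0,0,1],[-0.035,0,-0.01,0,0,0,1],[-0.035,0,-0.01,0,0,0,1],[-0.035,0,-0.01,0,0,0,1]]]}}

```text
time_s: 7.6
tool_pos: [0.5171, -0.1748, 0.0868]
tool_rot: [180.0, -0.0, 93.1]
force: [1.1, -0.4, -0.1]
grip_width: 0.0003
```

Run:
```python
from h import *
o=get_obs();print(o["tool_pos"],o["tool_rot"],o["force"],o["time_s"])
C=np.array([.5147,-.140]);e=np.radians(3.1)
def w(x,y,z): return [C[0]+x*np.cos(e)-y*np.sin(e),C[1]+x*np.sin(e)+y*np.cos(e),z]
c=read_camera("scene"); im=c["img"][:,:,::-1].copy()
for s in ("reset_top","guard"): print(s,search_frame(s,"scene"))
X=[w(a*.031,-.035+b*.021,.07) for a,b in ((1,1),(1,-1),(-1,-1),(-1,1))]
P=project(c,X);print(P)
big=cv2.resize(im[160:250,220:350],None,fx=6,fy=6,interpolation=cv2.INTER_CUBIC)
b2=big.copy()
cv2.polylines(b2,[np.int32((P-[220,160]+.5)*6)],True,(0,0,255),1)
cv2.imwrite("pics/scene5.png",b2)
```

```text
[ 0.51713122 -0.17482276  0.08675108] [ 1.79975322e+02 -3.95740583e-02  9.30869859e+01] [ 1.06471849 -0.37809075 -0.07082954] 7.6
reset_top [{'position': [271.4, 198.1], 'conf': 0.47}]
guard [{'position': [305.7, 198.8], 'conf': 0.59}]
[[275.89675279 201.52577979]
 [259.84785299 197.87340799]
 [269.83582269 182.20426435]
 [285.50704136 185.64654647]]
```

View pics/scene5.png

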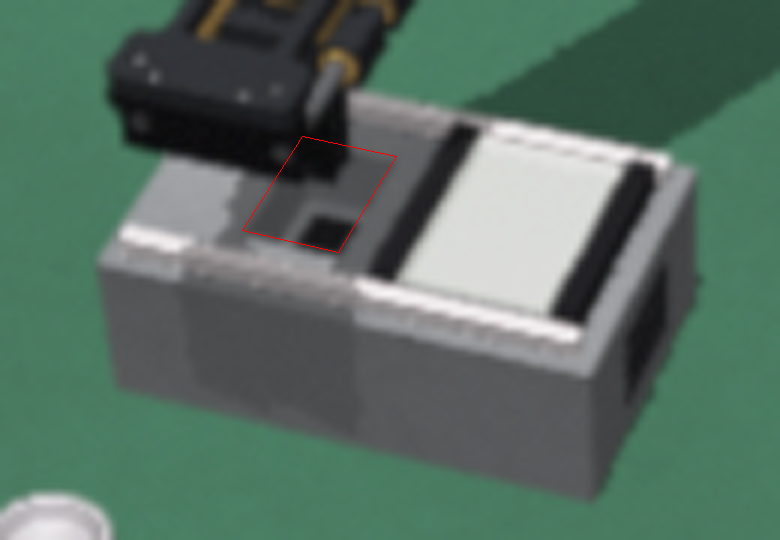

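Request:
{"api": "arm_command", "payload": {"targets": [[[0,0,0.01,0,0,0,1],[0,0,0.02,0,0,0,1],[0,0,0.03,0,0,0,1],[0,0,0.036,0,0,0,1],[0,0,0.039,0,0,0,1],[0,0,0.041,0,0,0,1],[0,0,0.043,0,0,0,1]]]}}

```text
time_s: 8.45
tool_pos: [0.5168, -0.1753, 0.0437]
tool_rot: [-180.0, -0.0, 93.1]
force: [-2.6, 0.0, 3.2]
grip_width: 0.001
```

Request:
{"api": "arm_command", "payload": {"targets": [[[0,0,0.001,0,0,0,1],[0,0,0.002,0,0,0,1],[0,0,0.003,0,0,0,1],[0,0,0.004,0,0,0,1]]]}}

```text
time_s: 8.85
tool_pos: [0.5168, -0.1753, 0.0412]
tool_rot: [-180.0, -0.1, 93.1]
force: [-9.1, 1.9, 22.2]
grip_width: 0.0006
```

Request:
{"api": "arm_command", "payload": {"targets": [[[0,0,-0.0005,0,0,0,1],[0,0,-0.0005,0,0,0,1],[0,0,-0.0005,0,0,0,1],[0,0,-0.0005,0,0,0,1],[0,0,-0.0005,0,0,0,1],[0,0,-0.0005,0,0,0,1],[0,0,-0.0005,0,0,0,1],[0,0,-0.0005,0,0,0,1],[0,0,-0.0005,0,0,0,1],[0,0,-0.0005,0,0,0,1]]]}}

```text
time_s: 9.85
tool_pos: [0.5168, -0.1753, 0.0413]
tool_rot: [-180.0, -0.1, 93.1]
force: [-6.3, 1.0, 13.1]
grip_width: 0.0008
```

Request:
{"api": "arm_command", "payload": {"targets": [[[0,0,0,0,0,0,1],[0,0,0,0,0,0,1],[0,0,0,0,0,0,1],[0,0,0,0,0,0,1],[0,0,0,0,0,0,1],[0,0,0,0,0,0,1],[0,0,0,0,0,0,1],[0,0,0,0,0,0,1],[0,0,0,0,0,0,1],[0,0,0,0,0,0,1]]]}}

```text
time_s: 10.85
tool_pos: [0.5168, -0.1753, 0.0413]
tool_rot: [-180.0, -0.1, 93.1]
force: [-5.8, 2.1, 13.2]
grip_width: 0.0004
```

Request:
{"api": "arm_command", "payload": {"targets": [[[0,0,0,0,0,0,1],[0,0,0,0,0,0,1],[0,0,0,0,0,0,1],[0,0,0,0,0,0,1],[0,0,0,0,0,0,1]]]}}

```text
time_s: 11.35
tool_pos: [0.5168, -0.1753, 0.0413]
tool_rot: [-180.0, -0.1, 93.1]
force: [-6.4, 1.3, 12.9]
grip_width: 0.0005
```

Run:
```python
from h import *
o=get_obs();print(o["tool_pos"],o["tool_rot"],o["force"],o["time_s"])
c=read_camera("scene"); im=c["img"][:,:,::-1].copy()
cv2.imwrite("pics/scene6.png",cv2.resize(im[160:250,220:350],None,fx=6,fy=6,interpolation=cv2.INTER_CUBIC))
```

```text
[ 0.51681741 -0.17532089  0.04134016] [-1.79990512e+02 -6.41116464e-02  9.30700846e+01] [-6.4199219   1.28363182 12.88816319] 11.35
```

View pics/scene6.png

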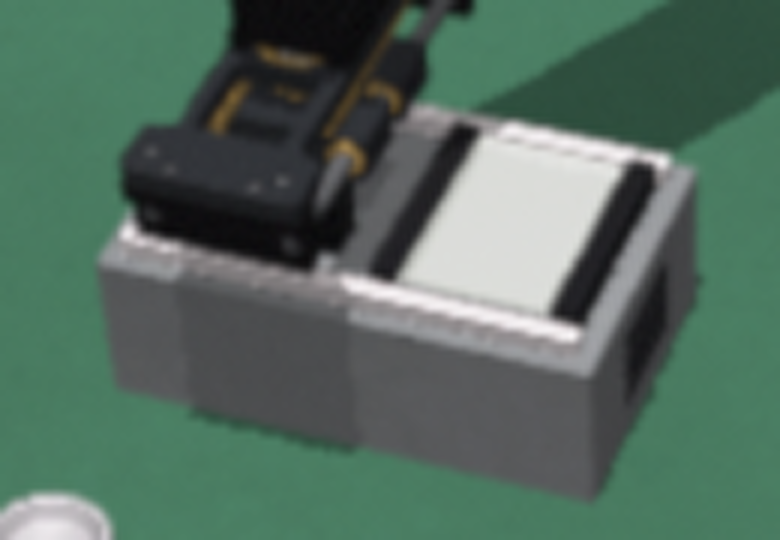

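Request:
{"api": "arm_command", "payload": {"targets": [[[0,0,-0.01,0,0,0,1],[0,0,-0.03,0,0,0,1],[0,0,-0.055,0,0,0,1],[0,0,-0.08,0,0,0,1],[0.02,0,-0.095,0,0,0,1],[0.06,0,-0.1,0,0,0,1],[0.1,0,-0.1,0,0,0,1],[0.135,0,-0.1,0,0,0,1],[0.153,0,-0.1,0,0,0,1],[0.153,0,-0.1,0,0,0,1]]]}}

```text
time_s: 12.4
tool_pos: [0.5092, -0.0188, 0.1402]
tool_rot: [179.9, -0.1, 93.4]
force: [0.3, -0.6, -0.2]
grip_width: 0.0001
```

Run:
```python
from h import *
o=get_obs();print(o["tool_pos"],o["tool_rot"],o["force"],o["time_s"])
C=np.array([.5147,-.140]);e=np.radians(3.1)
d=o["tool_pos"][:2]-C; print(d@[np.cos(e),np.sin(e)],d@[-np.sin(e),np.cos(e)])
c=read_camera("scene"); im=c["img"][:,:,::-1].copy()
cv2.imwrite("pics/scene7.png",cv2.resize(im[120:280,200:420],None,fx=3.6,fy=3.6,interpolation=cv2.INTER_CUBIC))
```

```text
[ 0.50923073 -0.01878878  0.14024875] [ 1.79909371e+02 -8.33081758e-02  9.34148781e+01] [ 0.33625549 -0.61774516 -0.19282099] 12.4
0.0010936913546879432 0.12132961707941664
```

View pics/scene7.png

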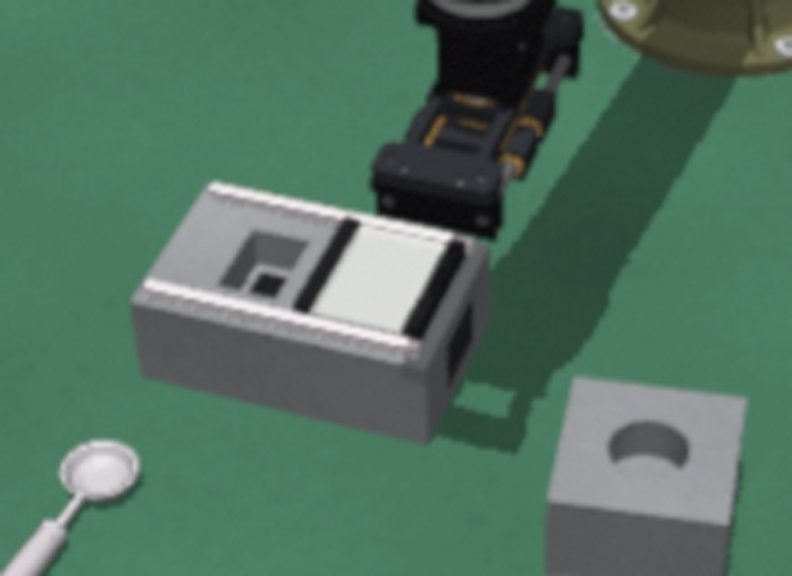

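Request:
{"api": "arm_command", "payload": {"targets": [[[0,0,0.015,0,0,0,1],[0,0,0.035,0,0,0,1],[0,0,0.052,0,0,0,1],[0,0,0.06,0,0,0,1],[0,0,0.063,0,0,0,1],[0,0,0.063,0,0,0,1]]]}}

```text
time_s: 13.05
tool_pos: [0.509, -0.0234, 0.0772]
tool_rot: [180.0, 0.0, 93.0]
force: [0.1, 0.6, 0.5]
grip_width: 0.0002
```

Request:
{"api": "arm_command", "payload": {"targets": [[[-0.009,0,0,0,0,0,1],[-0.018,0,0,0,0,0,1],[-0.027,0,0,0,0,0,1],[-0.036,0,0,0,0,0,1],[-0.045,0,0,0,0,0,1],[-0.054,0,0,0,0,0,1],[-0.063,0,0,0,0,0,1],[-0.072,0,0,0,0,0,1],[-0.081,0,0,0,0,0,1],[-0.088,0,0,0,0,0,1]]]}}

```text
time_s: 14.05
tool_pos: [0.5135, -0.1113, 0.077]
tool_rot: [180.0, 0.0, 93.1]
force: [0.8, 3.1, 0.7]
grip_width: 0.0002
```

Request:
{"api": "arm_command", "payload": {"targets": [[[-0.003,0,0,0,0,0,1],[-0.006,0,0,0,0,0,1],[-0.009,0,0,0,0,0,1],[-0.011,0,0,0,0,0,1],[-0.011,0,0,0,0,0,1]]]}}

```text
time_s: 14.55
tool_pos: [0.5137, -0.1208, 0.0769]
tool_rot: [-180.0, -0.1, 93.1]
force: [0.3, 2.9, 1.2]
grip_width: 0.0003
```

Request:
{"api": "arm_command", "payload": {"targets": [[[-0.001,0,0,0,0,0,1],[-0.002,0,0,0,0,0,1],[-0.003,0,0,0,0,0,1],[-0.003,0,0,0,0,0,1]]]}}

```text
time_s: 14.95
tool_pos: [0.5137, -0.121, 0.0769]
tool_rot: [-179.9, -0.3, 93.2]
force: [-1.5, 9.7, 4.2]
grip_width: 0.0003
```

Measured motion has stopped and the force is rising, so this looks like the hard stop. I'll add a little more push to confirm.

Request:
{"api": "arm_command", "payload": {"targets": [[[-0.001,0,0,0,0,0,1],[-0.002,0,0,0,0,0,1],[-0.002,0,0,0,0,0,1]]]}}

```text
time_s: 15.25
tool_pos: [0.5137, -0.1211, 0.0769]
tool_rot: [-179.9, -0.4, 93.2]
force: [-1.8, 12.7, 5.6]
grip_width: 0.0005
```

Request:
{"api": "arm_command", "payload": {"targets": [[[0.01,0,0,0,0,0,1],[0.02,0,0,0,0,0,1],[0.03,0,-0.01,0,0,0,1],[0.045,0,-0.03,0,0,0,1],[0.08,0,-0.06,0,0,0,1],[0.12,0,-0.1,0,0,0,1],[0.16,0,-0.12,0,0,0,1],[0.2,0,-0.13,0,0,0,1],[0.23,0,-0.13,0,0,0,1],[0.23,0,-0.13,0,0,0,1]]]}}

```text
time_s: 16.25
tool_pos: [0.5014, 0.1084, 0.2071]
tool_rot: [179.9, -0.0, 93.5]
force: [0.5, -0.6, -0.2]
grip_width: 0.0006
```

Run:
```python
from h import *
o=get_obs();print(o["tool_pos"],o["force"],o["time_s"])
c=read_camera("scene"); cv2.imwrite("pics/scene8.png",c["img"][:,:,::-1])
c=read_camera("top"); im=c["img"][:,:,::-1].copy()
cv2.imwrite("pics/top8.png",cv2.resize(im[180:340,220:440],None,fx=3.6,fy=3.6,interpolation=cv2.INTER_CUBIC))
cv2.imwrite("pics/top8c.png",cv2.resize(im[240:340,300:440],None,fx=5,fy=5,interpolation=cv2.INTER_CUBIC))
```

```text
[0.50142741 0.10843443 0.20711436] [ 0.52812693 -0.58331078 -0.2219267 ] 16.25
```

View pics/scene8.png

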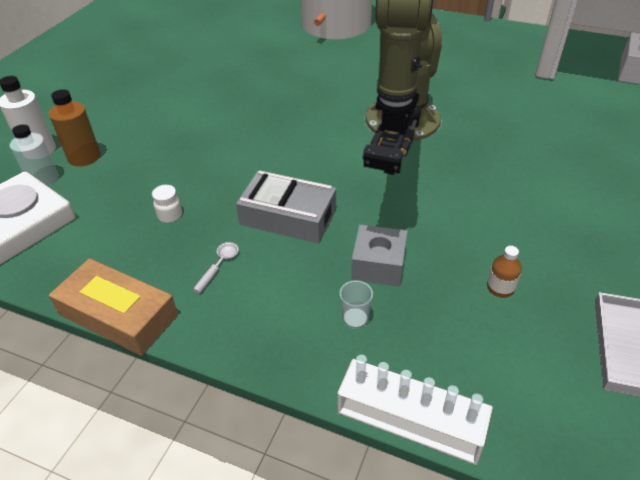

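View pics/top8c.png

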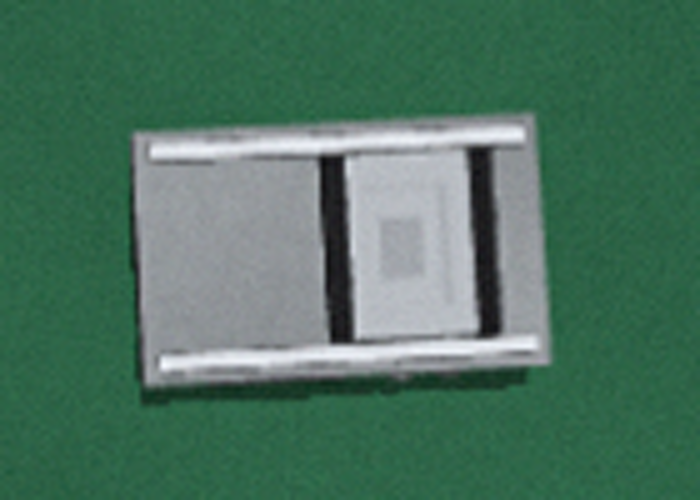

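The guard moved about 6 to 7 mm past its starting position, to the shut stop. The loose things are where they were, and the arm is clear at z 0.207. I'm handing in.

```bash
python3 -c "
from cell import *
print(sign_off()); print(get_obs()['time_s'])"
```

```text
the job is handed in; nothing more can be done
None
the job is handed in; nothing more can be done
```

The reset key was pressed home and held, the guard is shut again, and the job was handed in at about 16.4 s of the 51 s allowed.

- **Guard opened:** I pushed it with shut fingertips to its hard stop. It stopped moving at about 12 N, and the wrist picture put its left end at about own y 94 mm, as expected when fully open.
- **Key pressed:** The fingertips went into the oblong well and the key bottomed out at z 0.041, about 5 mm down. I held it for about 2.6 s at about 13 N, after a brief peak of about 22 N.
- **Guard shut:** I came out and pushed it back to its other hard stop, where it stopped moving at about 13 N. The last top picture shows it over the well, about 6 to 7 mm past where it started, which matches its starting offset.
- **Left alone:** In the last pictures the loose things stand where they were. The fingers stayed clear of the alarm box, and the arm ended clear of everything at z 0.207.

**Checks that disagreed:**
- The cameras differed by 2 to 3 mm on the box's y position, so I used an in-between value. The contacts and stops fitted that.
- A sideways force of about 6 to 9 N showed while the key was pressed. I took it as friction and did not check it further.

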